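# Clamp the crayon in the sharpening jig until the knob clicks

## Task

Lay the thick crayon gently in the sharpening jig, flat on the bed between the round cam and the fence, blunt end towards the end stop and point sticking out of the open end. Then turn the jig's knob clockwise (seen from above) until the cam holds the crayon tight and the knob slips and clicks; stop after one or two clicks, let go, and leave the crayon clamped. Wax breaks easily, so never squeeze it hard (over about 12 N of grip), and leave the other things on the table where they are.

Things in the scene. Friction and masses are not known exactly. Their poses are not given: they have to be found in the camera images.
- crayon_mid (a point): Thick wax crayon, eight-sided, 16 mm across flats, 25 g: straight part 104 mm long plus a 16 mm cone-shaped point. This is the middle of the straight part, half-way up; its y axis runs along the crayon towards the point. Lies flat on the table. (The second crayon, 10 mm thick and 80 mm long, is not to be used.)
- crayon_tip (a point): End of the thick crayon's point, on its long axis, 68 mm from crayon_mid.
- jig: Sharpening jig, fixed to the table: bed 20 mm high, x -42 to +78, y -50 to +28 mm. Origin on the table under the vertical axis of cam and knob. The crayon belongs on the bed on the cam's +x side, along the jig's y axis, point to +y, its axis 28 mm above the table. Past y +28 it juts out in the air, where fingers can hold it from above.
- stop_face (a point): Middle of the inner face of the end stop, a bar 12 mm high on the bed, 42 mm to -y of the jig's origin, for the crayon's blunt end (touching or up to 12 mm away is good). The cam drags the crayon a little towards it when tightening.
- fence_face (a point): Middle of the crayon side of the fence on the bed: 60 mm long (jig y -38 to +22 mm), 15 mm high, 14 mm thick. It stands 41.5 to 48.5 mm to +x of the jig's origin, set differently each time, firmly fixed. Axes as the jig's: the crayon lies on its -x side.
- cam: Disc 60 mm across, 14 mm thick, on the bed, turning off-centre on a vertical axis through the jig's origin; origin on that axis at the bed, x axis turns with it. At the start open: its edge is 20 to 20.5 mm to +x of the axis, so the slot up to the fence is 21 to 28 mm wide. Clockwise from above, some 1 to 2 rad, it presses the crayon to the fence, and stays where left.
- knob_grip (a point): Grip on the knob's axis, 62 mm above the table: upright bar 32 mm long (x axis), 14 wide, from its flange (32 across) at 44 mm up to 74 mm. Turns the cam against some 0.15 N m until tight, then slips on it: felt at rest, the resisting torque climbs 0.2 to 0.35 N m, then at 0.15 rad of slip falls below where it was: the click. Next ones every 0.39 rad. Until it slips, x is parallel to the cam's.
Not all that is in view belongs to the job. Leave any green or purple look-alike of the part that bears crayon_mid alone. There is more than one size of the jig; the one meant has the size given above.

How it is judged:
On the way, in this order (a step that is already met when the one before it is completed fails the run):
1. the crayon lies on the bed in the slot, point outwards, let go, the knob not yet clicked (z of crayon_mid in the frame of jig between 0.025 and 0.031 m and x of crayon_mid in the frame of jig between 0.024 and 0.044 m and y of crayon_mid in the frame of jig between 0.006 and 0.03 m and y of crayon_tip in the frame of jig above 0.07 m and contact force between the fingers and crayon below 0.05 N and angle between the x axis of knob_grip and the x axis of cam, either way round below 0.06 rad), for 0.2 s.
2. the knob has clicked while the cam presses the crayon (angle between the x axis of knob_grip and the x axis of cam, either way round above 0.11 rad and contact force between cam and crayon above 1.5 N), for 0.1 s.
At the end, for the whole second after the job is handed in: Thick crayon flat on the bed (3 mm), along the jig (0.08 rad), point outwards, middle 6 to 30 mm to the open side of the cam axis; cam presses it to the fence with over 1.5 N; knob has slipped one or two clicks (0.11 to 1.0 rad against the cam); all at rest (all of step 2 and angle between the x axis of knob_grip and the x axis of cam, either way round below 1 rad and contact force between fence and crayon above 1 N and z of crayon_mid in the frame of jig between 0.025 and 0.031 m and y of crayon_mid in the frame of jig between 0.006 and 0.03 m and y of crayon_tip in the frame of jig above 0.07 m and angle between the y axis of crayon_mid and the y axis of jig, either way round below 0.08 rad and linear speed of crayon below 0.01 m/s); the robot touches nothing.
It fails at once if the knob is turned on past two clicks (slips over 1.05 rad) (angle between the x axis of knob_grip and the x axis of cam, either way round above 1.05 rad).
It fails at once if the fingers press the wax crayon with more than 30 N in all (contact force between the fingers and crayon above 30 N).
It fails at once if the cup, the clip or the thin crayon is moved (distance of any of cup, clip, thin_crayon from where it was at the start of the episode above 0.015 m).
It also fails if it takes over 72 s, if anything falls off the work surface, if the arm or the gripper's body presses on something with over 40 N, if the wrist force passes 120 N, or if a joint passes its speed limit or range.

## Robot

A 6-joint arm with a two-finger parallel gripper is mounted at the origin on the work surface. World frame = base frame: x ahead of the robot, y to its left, z up, the work surface at z = 0. Lengths are in m, angles in rad, forces in N, time in s.
With the tool pointing down it reaches from about 0.35 to 0.975 m from the base axis. Payload 7.1 kg.
Tool frame: the origin (TCP) lies midway between the tips of the shut fingers; the grasp point (between the pads) lies 19 mm behind it; z points along the fingers, y is the line along which they close (so a half turn about z gives the same grasp; the last joint's range is limited). The gripper opens to 88 mm and grips with 3 to 60 N. Pads are 20 mm wide; open, the fingers measure 115 mm over their backs; the gripper's body (75 mm by 178 mm) begins 61 mm behind the grasp point.
Start: joints at [-1.363, 0.423, 1.63, -0, 1.089, -0.019], TCP at [0.141, -0.609, 0.223] pointing down, gripper open.
Joint ranges: [-3, 3], [-0.9, 2.11], [0.09, 2.58], [-1.31, 4.45], [0.11, 2.69], [-2.54, 2.54]. Speed limits (rad/s): [2.39, 2.39, 3.01, 3.14, 3.14, 3.14].

## Interface

Orientations are given as a unit quaternion [w, x, y, z].
In Python, from station import move_pose, movel, movej, command_gripper, wait, inverse_kinematics, read_camera, camera_info, MotionError, job_done, get_time, get_joint_pos, get_qvel, get_effort, get_tcp_pos, get_ee_rot, get_ft_force, get_ft_torque, get_grip_width, get_finger_force gives the robot as it stands. Calls block until the motion is done:
- move_pose(position, orientation): joint-space move of the TCP to a pose.
- movel(position, frame=None, v=0.15, until_force=None): straight line of the TCP; frame=None keeps the orientation; v is the mean speed in m/s. With until_force (N) it stops when the force on the tool has changed by that much, and returns True; else False.
- movej(angles): joint-space move.
- command_gripper(opening): opening from 0.0 (shut) to 1.0 (fully open); the grip force is fixed at half the most; returns when the fingers have stopped.
- wait(seconds).
- inverse_kinematics(position, orientation): joint angles nearest the present ones, or None.
- read_camera(name): name is "side" or "top"; returns the picture (400x640x3 uint8, red, green, blue); there is no depth.
- camera_info(name): a dict with "intrinsics" (3x3 intrinsics, pixels), "T" (4x4, takes a point from camera to world coordinates). Camera axes: x right, y up, looking along -z (the intrinsics and any distortion apply to the point x, -y, -z); pixel columns grow to the right and rows downward; lengths in m; the calibration is good to about 2 mm. A picture is of the moment at which its call begins. camera_info takes no time and is no camera call.
A pose or a line that the arm cannot do raises MotionError and nothing moves.
- job_done(): hands the job in; it is judged then, once.
Readings, each from a call of its own:
- get_time(): time.
- get_joint_pos(): joint angles.
- get_qvel(): joint speeds.
- get_effort(): joint torques, N m.
- get_tcp_pos(): TCP position.
- get_ee_rot(): TCP orientation.
- get_ft_force(): force on the tool from outside, world axes, zero at the start.
- get_ft_torque(): the same for the moment, N m.
- get_grip_width(): opening from 0.0 (shut) to 1.0 (fully open).
- get_finger_force(): force on a finger pad.
Only numpy, scipy, OpenCV 4.12 (cv2) and the standard library are available. Lean on these libraries where they do the work, as an engineer would, in place of code of your own. Each camera call takes 0.05 s, during which the arm holds its last target. There are 200 camera calls.

## Working session

There is one attempt and no reset: what is moved stays moved. The work goes in short steps, each a Python script; the robot and the scene stay as the last script left them, time stands still between calls to the robot, and variables do not carry over. Pictures are saved under pics/ and viewed, at most 10 in all, crops included, and the job is handed in when it is done.

```bash
mkdir -p pics; ls; python3 - <<'E'
from station import *
import cv2,numpy as np
for n in("top","side"):
    im=read_camera(n);cv2.imwrite(f"pics/{n}0.png",im[:,:,::-1]);i=camera_info(n);print(n,i)
print(get_time(),get_tcp_pos(),get_ee_rot(),get_grip_width())
E
```

```text
pics
top {'intrinsics': array([[439.89273544,   0.        , 315.09214371],
       [  0.        , 439.89273544, 210.87302333],
       [  0.        ,   0.        ,   1.        ]]), 'T': array([[ 0.00899365,  0.99569737, -0.09222722,  0.38835793],
       [-0.99985791,  0.00763935, -0.01502692, -0.14881142],
       [-0.01425771,  0.09234927,  0.99562459,  1.112931  ],
       [ 0.        ,  0.        ,  0.        ,  1.        ]])}
side {'intrinsics': array([[501.79615136,   0.        , 325.53313019],
       [  0.        , 501.79615136, 192.09334261],
       [  0.        ,   0.        ,   1.        ]]), 'T': array([[-0.94236871,  0.21138673, -0.25933929,  0.25305653],
       [-0.33432873, -0.62475824,  0.70562131,  0.5454726 ],
       [-0.01286538,  0.75166002,  0.65942527,  0.72217875],
       [ 0.        ,  0.        ,  0.        ,  1.        ]])}
0.1 [ 0.14045891 -0.60849262  0.22196556] [-6.90612794e-04  9.93574797e-01  1.13175266e-01 -6.91124323e-05] 1.0054264751593498
```

View pics/top0.png

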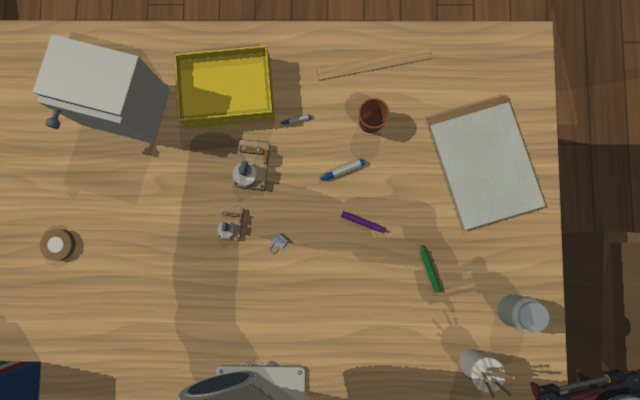

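View pics/side0.png

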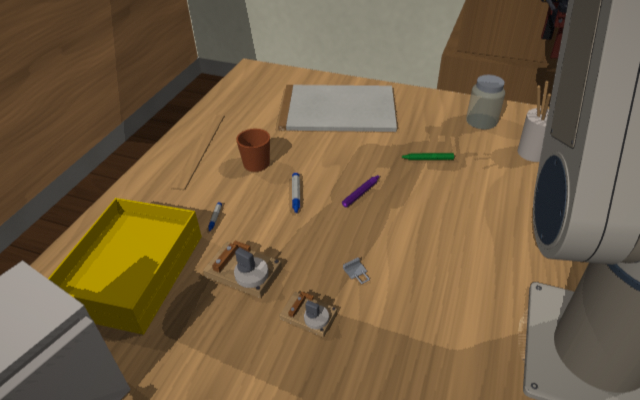

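The top picture shows two jigs: the larger at about (252,165), some 50 px or 120 mm long, which fits, and a smaller one at about (231,224). The crayons are a thick blue and white one at (343,170), a thin one at (297,120), and purple (363,222) and green (430,268) look-alikes. I'll confirm the large jig and the thick blue crayon in an enlarged crop.

```bash
python3 - <<'E'
import cv2,numpy as np
a=cv2.imread("pics/top0.png");s=cv2.imread("pics/side0.png")
A=cv2.resize(a[130:200,225:285],None,fx=8,fy=8,interpolation=cv2.INTER_CUBIC)   # 480x560
cv2.imwrite("pics/c1.png",A)
B=cv2.resize(a[150:190,310:375],None,fx=10,fy=10,interpolation=cv2.INTER_CUBIC)
cv2.imwrite("pics/c2.png",B)
C=cv2.resize(s[225:305,190:295],None,fx=7,fy=7,interpolation=cv2.INTER_CUBIC)
cv2.imwrite("pics/c3.png",C)
E
```

```text
(no output)
```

View pics/c1.png

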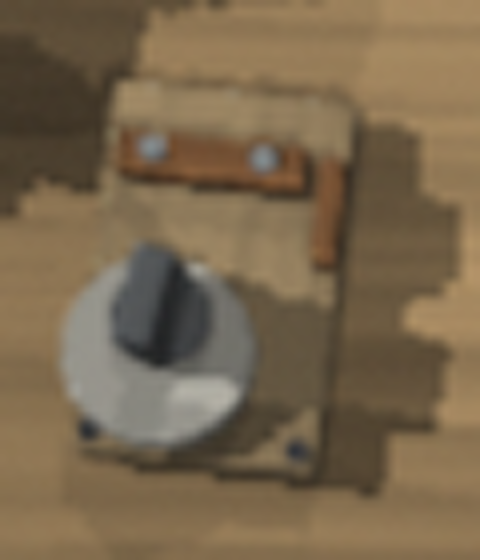

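View pics/c2.png

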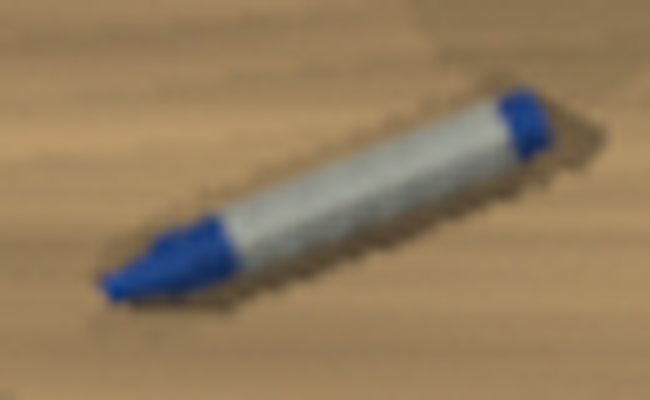

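View pics/c3.png

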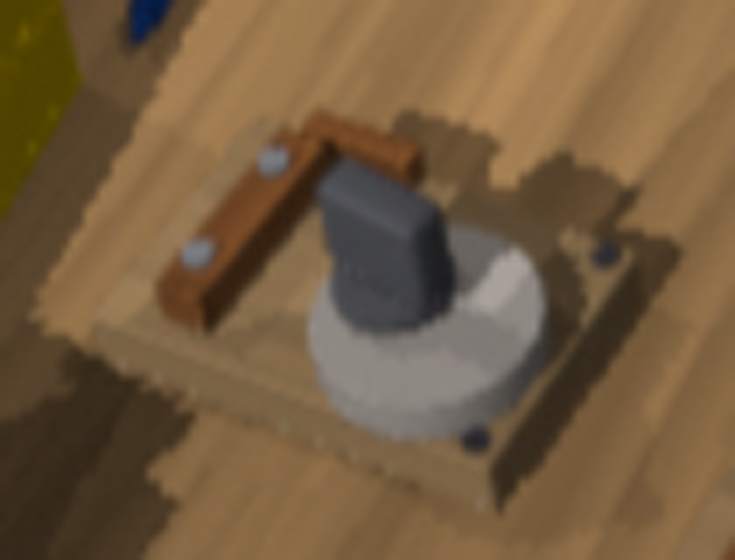

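The crops confirm both. The large jig has its fence on the far side (+x) and its end stop on the right, so the open end faces world +y. The thick blue crayon's tip is at top (320,178.7) and its blunt end at about (364,162.5). Next I'll fit the poses.

```bash
cat >h.py <<'E'
import numpy as np, cv2
from station import *
from scipy.optimize import least_squares
def proj(n,P):
    i=camera_info(n);T=np.linalg.inv(i["T"]);c=T[:3,:3]@np.asarray(P,float)+T[:3,3]
    q=i["intrinsics"]@np.array([c[0],-c[1],-c[2]]);return q[:2]/q[2]
def back(n,uv,z):
    i=camera_info(n);T=i["T"];d=np.linalg.inv(i["intrinsics"])@np.array([*uv,1.]);d=T[:3,:3]@(d*[1,-1,-1])
    return T[:3,3]+d*(z-T[2,3])/d[2]
def c1(u,v): return np.array([(u+.5)/8-.5+225,(v+.5)/8-.5+130])
def c2(u,v): return np.array([(u+.5)/10-.5+310,(v+.5)/10-.5+150])
def c3(u,v): return np.array([(u+.5)/7-.5+190,(v+.5)/7-.5+225])
E
python3 - <<'E'
from h import *
F='F'
obs=[("top",c1(113,82),78,28,20),("top",c1(355,105),78,-50,20),("top",c1(320,465),-42,-50,20),("top",c1(80,450),-42,28,20),
("top",c1(120,179),F,22,20),("top",c1(302,193),F,-38,20),("top",c1(149,297),0,0,74),
("side",c3(490,480),-42,28,20),("side",c3(637,250),-42,-50,20),("side",c3(95,332),78,28,20),("side",c3(207,328),F,22,20),("side",c3(200,297),F,22,35),("side",c3(382,190),0,0,74)]
def res(p):
    x,y,t,f=p;r=[]
    for n,uv,X,Y,Z in obs:
        X=f if X==F else X/1000; Y/=1000
        r.append(proj(n,[x+np.cos(t)*X-np.sin(t)*Y,y+np.sin(t)*X+np.cos(t)*Y,Z/1000])-uv)
    return np.ravel(r)
s=least_squares(res,[.5,.02,0,.045],loss='soft_l1')
print(s.x.round(4));print(res(s.x).reshape(-1,2).round(1))
tip=back("top",c2(100,287),.008);bl=back("top",c2(541,124),.008)
print(tip,bl,np.linalg.norm(tip-bl)); 
for p in (tip,bl): print(proj("side",p))
E
```

```text
[ 0.5899  0.0434 -0.0841  0.0464]
[[-0.5 -0.2]
 [-0.3 -0.4]
 [-0.8  1.3]
 [-1.6  0.4]
 [-0.4  0. ]
 [ 0.4  0.4]
 [-1.2 -0. ]
 [ 0.5 -2.7]
 [ 0.7 -1.1]
 [-0.6 -3.1]
 [-0.   0.6]
 [-0.3 -0.4]
 [-0.1 -0.5]]
[ 0.57401089 -0.14270985  0.008     ] [ 0.61670161 -0.2546031   0.008     ] 0.11976058231796083
[295.03773607 210.92745584]
[296.21463164 174.37021886]
```

The fit is good: the crayon measures 119.8 mm against 120 mm, and the fence offset comes out at 46.4 mm, inside the allowed range. Next I grasp it, closing in small steps.

```bash
cat >>h.py <<'E'
J=np.array([.5899,.0434]);JT=-.0841;FX=.0464
def jw(x,y,z): c,s=np.cos(JT),np.sin(JT);return np.array([J[0]+c*x-s*y,J[1]+s*x+c*y,z])
def quat(phi): return [0,np.cos(phi/2),np.sin(phi/2),0]   # tool x at yaw phi, pointing down
E
python3 - <<'E'
from h import *
tip=np.array([.5740,-.1427]);bl=np.array([.6167,-.2546]);d=(tip-bl)/np.linalg.norm(tip-bl)
g=tip-.037*d; ph=np.arctan2(d[1],d[0])
for p in (ph,ph-np.pi):
    print(p,inverse_kinematics([*g,.12],quat(p)),inverse_kinematics([*jw(.033,.047,.1)],quat(p+JT+np.pi/2-ph)))
for k in (0,np.pi/2,-np.pi/2,np.pi): print(k,inverse_kinematics(jw(0,0,.12),quat(JT+k)))
p=ph-np.pi
if inverse_kinematics([*g,.12],quat(p)) is None: p=ph
move_pose([*g,.10],quat(p)); movel([*g,.003],v=.1)
command_gripper(.26)
o=.21
while get_finger_force()<3 and o>.15:
    command_gripper(o); wait(.1); print(round(o,3),get_grip_width(),get_finger_force()); o-=.004
print(get_time(),get_tcp_pos(),get_ft_force())
E
```

```text
1.935332593297 [-3.12594668e-01  5.35116809e-01  1.72171879e+00 -4.44089210e-16
  8.84757054e-01 -6.77130934e-01] [ 1.19850618e-01  5.86754816e-01  1.68409286e+00 -4.44089210e-16
  8.70744982e-01  2.03950618e-01]
-1.206260060292793 [-3.12594668e-01  5.35116809e-01  1.72171879e+00 -4.44089210e-16
  8.84757054e-01  2.46446172e+00] None
0 [ 5.33195853e-02  5.08165269e-01  1.77217319e+00 -4.44089210e-16
  8.61254199e-01  1.70821591e+00]
1.5707963267948966 [ 5.33195853e-02  5.08165269e-01  1.77217319e+00 -4.44089210e-16
  8.61254199e-01  1.37419585e-01]
-1.5707963267948966 None
3.141592653589793 [ 5.33195853e-02  5.08165269e-01  1.77217319e+00 -4.44089210e-16
  8.61254199e-01 -1.43337674e+00]
0.21 0.2096700832048207 0.0
0.206 0.20637059645480998 0.0
0.202 0.20264322462216974 0.0
0.198 0.19516054044290448 0.0
0.194 0.19574701783727627 0.0
0.19 0.19025298075141492 0.0015779308237873213
0.186 0.1903309224150311 0.893115832550393
0.182 0.18333695521741053 2.8964648929832038
0.178 0.18196437536301022 10.187506269430742
7.5167 [ 0.58717141 -0.17728551  0.00298469] [-0.29049854  0.44657741 -0.39395313]
```

The grasp works, but this wrist branch can't reach the jig pose. I'll let go and regrasp turned by half a turn, with a softer grip.

```bash
python3 - <<'E'
from h import *
tip=np.array([.5740,-.1427]);bl=np.array([.6167,-.2546]);d=(tip-bl)/np.linalg.norm(tip-bl)
g=tip-.037*d; ph=np.arctan2(d[1],d[0])
command_gripper(.5); movel([*g,.06],v=.15)
move_pose([*g,.06],quat(ph)); movel([*g,.003],v=.1)
command_gripper(.21)
for o in (.19,.184,.181,.1795):
    command_gripper(o);wait(.1);f=get_finger_force();print(o,f)
    if f>4.5:break
movel([*g,.10],v=.06); print(get_finger_force())
move_pose(jw(.0335,.047,.10),quat(JT+np.pi/2)); wait(.2)
print(get_time(),get_finger_force(),get_tcp_pos())
s=read_camera("side");t=read_camera("top")
a=cv2.resize(s[150:300,170:320],(600,600));cv2.imwrite("pics/p1.png",a[:,:,::-1])
cv2.imwrite("pics/p2.png",cv2.resize(t[110:210,210:290],(480,600))[:,:,::-1])
E
```

```text
0.19 0.0
0.184 0.14403093899375108
0.181 3.2747084597940557
0.1795 6.460930535104126
6.452028338389937
16.9667 6.4516556964372285 [0.6273443  0.08608935 0.10000431]
```

View pics/p1.png

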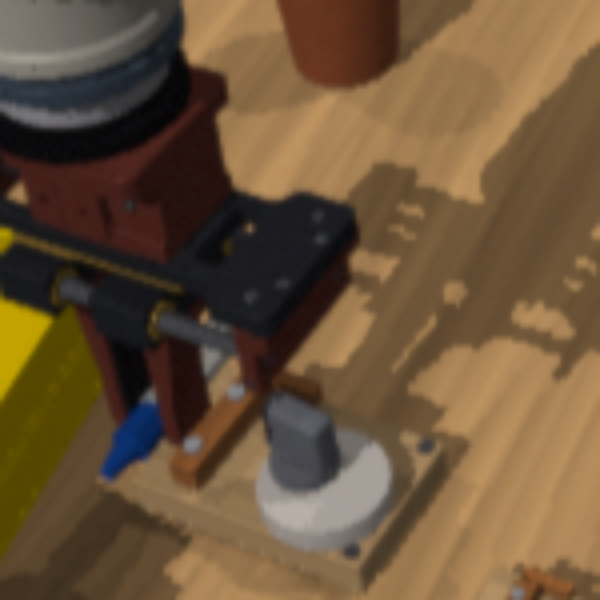

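The crayon is held and looks level above the slot, with its tip at crop (105,475), which is side pixel (196,269). I'll check that against the expected projection and lower gently.

```bash
python3 - <<'E'
from h import *
print(proj("side",jw(.0335,.084,.105)))
movel(jw(.0335,.047,.045),v=.08)
hit=movel(jw(.0335,.047,.0215),v=.015,until_force=1.5)
wait(.2);print(hit,get_tcp_pos(),get_ft_force(),get_finger_force(),get_time())
s=read_camera("side");t=read_camera("top")
a=np.hstack([cv2.resize(s[210:310,190:290],(400,400)),cv2.resize(t[120:200,220:300],(400,400))]);cv2.imwrite("pics/p3.png",a[:,:,::-1])
E
```

```text
[196.15607804 267.81012647]
True [0.62721428 0.0874938  0.02236934] [1.91045907 1.13347473 3.73421682] 6.458896964468295 19.45
```

View pics/p3.png

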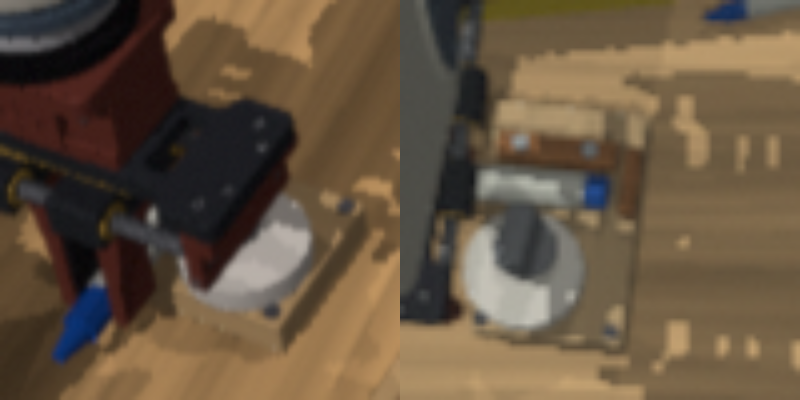

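The crayon lies in the slot with a gap to both cam and fence; its blunt end is at crop (608,192), just short of the stop. Contact came at z = 22.4 mm (23 mm expected). I'll release it, go to the knob and centre on it.

```bash
python3 - <<'E'
from h import *
command_gripper(.22); command_gripper(.30); wait(.3); print(get_finger_force())
p=get_tcp_pos(); movel([p[0],p[1],.12],v=.15)
s=read_camera("top");cv2.imwrite("pics/t4.png",s[:,:,::-1])
command_gripper(.55)
move_pose(jw(0,0,.12),quat(-.15+np.pi)); print(get_joint_pos())
movel(jw(0,0,.051),v=.1)
print(get_ft_force(),get_ft_torque())
for o in (.25,.21,.19,.18,.17,.165,.16,.155,.15):
    command_gripper(o);wait(.1);print(o,get_grip_width(),get_finger_force(),get_ft_force().round(2),get_ft_torque().round(3))
    if get_finger_force()>4 or np.linalg.norm(get_ft_force()[:2])>8:break
print(get_time())
E
```

```text
0.0
[ 5.33681051e-02  5.08166304e-01  1.77199345e+00  4.85273481e-05
  8.61256508e-01 -1.36652261e+00]
[-0.73271554 -0.34340093 -0.16267946] [ 0.0624225  -0.19837899  0.01900567]
0.25 0.24923210499170478 0.0 [ 0.21 -0.09  0.  ] [ 0.021 -0.136 -0.042]
0.21 0.21087590171798107 0.2512598875182448 [ 0.15  0.88 -0.36] [ 0.14  -0.162  0.037]
0.19 0.18857998993243769 2.65462095849216 [0.59 6.13 0.32] [ 0.94  -0.202 -0.004]
0.18 0.18238433857203581 3.488478111103177 [ 0.6   6.95 -0.94] [ 1.327 -0.221 -0.044]
0.17 0.17351809454690234 9.360126222891267 [ 1.26  8.15 -0.87] [ 1.467 -0.206 -0.089]
26.2417
```

The knob axis lies about 2 mm to +y. I'll shift the tool, regrip, and turn in small steps, reading the torque at rest.

```bash
cat >>h.py <<'E'
def turn(n,step):
    q=np.array(get_joint_pos());out=[]
    for i in range(n):
        q[5]+=step; movej(q); wait(.15)
        out.append((round(q[5],3),round(float(get_ft_torque()[2]),3)))
    return out
E
python3 - <<'E'
from h import *
command_gripper(.25)
p=get_tcp_pos();movel([p[0],p[1]+.002,p[2]],v=.02);wait(.1)
print(get_ft_torque())
for o in (.175,.165,.16,.14,.1):
    command_gripper(o);wait(.1);print(o,get_grip_width(),get_finger_force(),get_ft_force().round(2),get_ft_torque().round(3))
print(get_time()); print(turn(5,.05)); print(get_time(),get_ft_force(),get_finger_force())
E
```

```text
[ 0.07872527 -0.17205456 -0.0046943 ]
0.175 0.17861602222426537 1.443545434231055 [ 0.2  -0.54 -0.16] [-0.001 -0.143 -0.059]
0.165 0.16879858281749896 13.551834248792147 [ 0.07 -1.22  0.13] [-0.074 -0.142 -0.128]
0.16 0.16281857007732337 19.75774794816971 [-0.19 -0.49  0.01] [-0.162 -0.148 -0.133]
0.14 0.16069492997664225 29.047459959983826 [-0.38 -1.33 -0.25] [-0.183 -0.162 -0.131]
0.1 0.1605947323169736 29.047340154647827 [ 1.09 -1.5  -0.87] [-0.238 -0.17  -0.165]
28.6667
[(np.float64(-1.315), -0.107), (np.float64(-1.265), -0.095), (np.float64(-1.215), -0.05), (np.float64(-1.165), -0.078), (np.float64(-1.115), -0.062)]
30.6667 [ 1.30624671 -0.04244255 -0.93948904] 29.868217706680298
```

```bash
cat >>h.py <<'E'
def turn2(n,step,rise=9):
    q=np.array(get_joint_pos())
    for i in range(n):
        q[5]+=step; movej(q); wait(.06); a=[]
        for _ in range(5): wait(.02); a.append(get_ft_torque()[2])
        m=np.mean(a); print(round(float(q[5]),3),round(float(m),3),end=' | ',flush=True)
        if m>rise: break
E
python3 - <<'E'
from h import *
turn2(8,.06,.22); print(get_time(),get_ft_force(),get_grip_width())
E
```

```text
-1.056 -0.087 | -0.996 -0.046 | -0.936 -0.108 | -0.876 -0.082 | -0.816 -0.082 | -0.756 -0.078 | -0.696 -0.069 | -0.636 -0.071 | 33.8 [ 3.14205283  4.44085608 -1.59509372] 0.16124328486021575
```

```bash
cat >>h.py <<'E'
def turn3(n,step,dev):
    q=np.array(get_joint_pos())
    for i in range(n):
        q[5]+=step; movej(q); wait(.06); a=[]
        for _ in range(4): wait(.02); a.append(get_ft_torque()[2])
        m=np.mean(a); print(round(float(q[5]),3),round(float(m),3),end=' | ',flush=True)
        if abs(m+.08)>dev: break
E
python3 - <<'E'
from h import *
turn3(11,.07,.08); print(get_time(),get_ft_force(),get_grip_width())
E
```

```text
-0.567 -0.052 | -0.497 -0.091 | -0.427 -0.093 | -0.357 -0.081 | -0.287 -0.089 | -0.217 -0.07 | -0.147 -0.053 | -0.077 -0.088 | -0.007 -0.078 | 0.063 -0.11 | 0.133 0.165 | 37.925 [ 4.22446704  5.0770242  -1.83789039] 0.15794568152514157
```

The torque has risen, so the cam is tight. I'll use fine steps until the drop that marks the click.

```bash
python3 - <<'E'
from h import *
q=np.array(get_joint_pos());q[5]=.133;pk=.165
for i in range(11):
    q[5]+=.03; movej(q); wait(.1); a=[]
    for _ in range(4): wait(.02); a.append(get_ft_torque()[2])
    m=np.mean(a);print(round(q[5],3),round(m,3),end=' | ')
    if m<pk-.1:break
    pk=max(pk,m)
print(get_time(),get_grip_width(),get_finger_force(),get_joint_pos()[5])
E
```

```text
0.163 0.246 | 0.193 0.172 | 0.223 0.076 | 39.175 0.16013201718938028 29.962116479873657 0.2225379029959628
```

The torque is falling but isn't yet below its earlier level (-0.08), so I go on carefully.

```bash
python3 - <<'E'
from h import *
q=np.array(get_joint_pos());q[5]=.223
for i in range(5):
    q[5]+=.03; movej(q); wait(.1); a=[]
    for _ in range(4): wait(.02); a.append(get_ft_torque()[2])
    m=np.mean(a);print(round(q[5],3),round(m,3),end=' | ')
    if m<-.11:break
print(get_time(),get_grip_width(),get_finger_force(),get_joint_pos()[5])
E
```

```text
0.253 -0.117 | 39.5917 0.1565780639972962 29.930051565170288 0.25257298156686675
```

```bash
python3 - <<'E'
from h import *
q=np.array(get_joint_pos());q[5]=.253
for i in range(2):
    q[5]+=.035; movej(q); wait(.1); a=[]
    for _ in range(4): wait(.02); a.append(get_ft_torque()[2])
    print(round(q[5],3),round(np.mean(a),3),end=' | ')
for o in (.17,.2,.4): command_gripper(o)
wait(.2);p=get_tcp_pos();movel([p[0],p[1],.14],v=.15)
movel([p[0]-.16,p[1]-.1,.25],v=.3)
s=read_camera("side");t=read_camera("top")
a=np.hstack([cv2.resize(s[210:310,190:290],(400,400),interpolation=2),cv2.resize(t[120:200,220:300],(400,400),interpolation=2)]);cv2.imwrite("pics/p5.png",a[:,:,::-1])
print(get_time(),get_finger_force())
E
```

```text
0.288 -0.185 | 0.323 -0.161 | 43.35 0.0
```

View pics/p5.png

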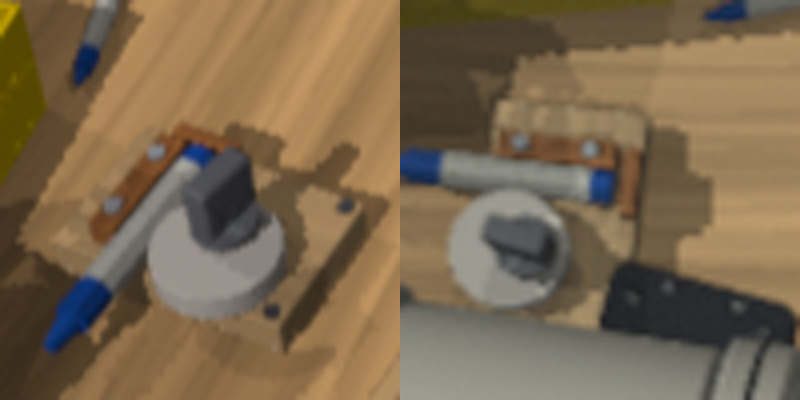

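The picture shows the crayon along the fence, blunt end at crop (602,187) near the stop, point out of the open end, and the cam edge at (510,190) against it. The torque fell to about -0.18, below its earlier level, so the knob clicked once. The gripper is clear.

```bash
python3 -c "
from station import *
print(job_done(),get_time())"
```

```text
the job is handed in; nothing more can be done
the job is handed in; nothing more can be done
```

I laid the thick crayon in the large jig and clamped it against the fence, with the knob stopped after one click (judged from the torque drop) and released; the job was handed in at about 44 s, and no verdict came back.

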